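Clamp a row of cake moulds firm with the handwheel

TASK

Take the spare three-cell mould strip (the one with the grip tab) from the baking tray, stand it upright in the clamp bed in the gap between the jaw and the two strips already there, in line with them, and let go. Then wind the handwheel clockwise by its knob until the jaw has closed up the row and the wheel feels firm - about 5 N more pull at the knob than it takes running free - without ever over-tightening it, and let go. Leave the other things on the bench where they are.

Things in the scene. Friction and masses are not known exactly. Their poses are not given: they have to be found in the camera images.
- bed: Clamp bed fixed to the bench. Origin on the bench surface; own y is the clamping direction. In its frame (mm): floor 10 thick, y = -60 to 190; side walls 22 high leave a channel 112 wide (x = -56 to 56). White drive housing (110 x 100, 72 high) at y = -160 to -60, handwheel flat on top. Clockwise winding (seen from above) drives a sprung jaw plate (100 wide, top 54 high) to +y; its face starts somewhere at y = -31 to -17.
- end_stop: Steel block that closes the channel towards +y, 108 x 14 x 45, fixed at another place along it in each set-up (centre at bed y = 103 to 120). Origin: centre of its underside, on the bed floor; axes as the bed's; pressing face at own y = -7.
- spare: Spare mould strip standing on the baking tray: plain aluminium, three cells with cakes, 100 long (own x) x 20 thick (own y) x 45 tall, about 0.2 kg, with a solid grip tab on the middle of its top: 36 (x) x 12 (y), from 45 to 81 above the underside. Origin: centre of its underside (5 above the bench on the tray).
- row_a: Mould strip like the spare, already standing in the bed next to the end stop, with a few mm of slack. Origin: centre of its underside.
- row_b: Mould strip like the spare, already standing in the bed beside row_a on its jaw side, with a few mm of slack. Origin: centre of its underside.
- wheel_axis (a point): Point on the handwheel's vertical axis at mid-height of the knob (124 above the bench). Rim 128 over all, 12 thick, its middle 98 above the bench. Pull along the circle at the knob: about 8 N running free (friction, which also holds the wheel where it is left). Firm: 5 N above that (37 N of clamping); under 3 N above is slack, over 7 too tight, over 8 spoils the moulds.
- knob_mid (a point): Middle of the upright black knob on the wheel's rim: 20 across, 40 tall (104 to 144 above the bench), 58 from the wheel's axis. It spins freely on its pin, so it can be held while led round in a circle. It starts on the bed's -x side of the axis. The row closes up somewhere between 1.05 and 1.75 turns; then the pull climbs steeply, through the whole firm range within about 0.4 rad.
- tray: Flat dark baking tray, 240 x 190, floor 5 thick, rim 14 high, fixed. Origin: centre of its underside.
- short_strip: Bystander: shorter two-cell mould strip, no tab, 68 x 20 x 45, on the tray: not the one to take. Origin: centre of its underside.
- bowl: Bystander: steel bowl, 110 across, 50 high. Origin: centre of its underside.
- jar: Bystander: amber glass jar, 64 across, 85 high. Origin: centre of its underside.
- brush: Bystander: pastry brush lying flat. Origin: on its underside, near the middle of its length.
- spatula: Bystander: spatula lying flat. Origin: on its underside, near the middle of its length.
- tamper: Bystander: small turned wooden tamper, 48 across, 70 high. Origin: centre of its underside.
- cutter: Bystander: round steel cutter, 56 across, 40 high. Origin: centre of its underside.
Not all that is in view belongs to the job. What is shaped like the spare but purple or red is not meant.

How it is judged:
By the outcome, as a careful person would: the job done as asked, in the order asked, and still so for the second after the job is handed in, with the robot touching nothing.
It also fails if it takes over 72 s, if anything falls off the work surface, if the arm or the gripper's body presses on something with over 40 N, if the wrist force passes 120 N, or if a joint passes its speed limit or range.

ROBOT

A 7-joint arm with a two-finger parallel gripper is mounted at the origin on the work surface. World frame = base frame: x ahead of the robot, y to its left, z up, the work surface at z = 0. Lengths are in m, angles in degrees, forces in N, time in s.
With the tool pointing down it reaches from about 0.4 to 0.925 m from the base axis. Payload 5.6 kg.
Tool frame: the origin (TCP) lies on the centre line of the jaws, within the pads' length; the fingertips stand 22 mm ahead of it and the grasp point (between the pads) lies 3 mm ahead of it; z points along the fingers, y is the direction in which the jaws open and shut (so a half turn about z gives the same grasp; the last joint's range is limited). The gripper opens to 85 mm and grips with 20 to 120 N. Pads are 22 mm wide; open, the fingers measure 114 mm over their backs; the gripper's body (76 mm by 85 mm) begins 54 mm behind the grasp point. The pads swing forward as they close: fully open they stand 13 mm farther back than shut.
Start: joints at [74.083, 26.786, -0.665, 91.828, 0.344, 61.387, -3.226], TCP at [0.151, -0.632, 0.253] pointing down, gripper open.
Joint ranges: [-144.91, 144.91], [-17.63, 115.5], [-89.93, 88.59], [15.96, 139.68], [-74.01, 254.01], [8.47, 105.57], [-167.45, 167.45]. Speed limits (degrees/s): [147.25, 147.25, 180, 180, 180, 180, 180].

INTERFACE

Orientations are given as a 3x3 rotation matrix whose columns are the frame's x, y, z axes.
In Python, from workcell import robot, imaging gives the robot as it stands. The module is installed in compiled form; this text tells all that it offers.
- The arm moves only by the tool step_arm, never from a script. Its argument "deltas" is a list of rows, each a list of 7 numbers: the shift along the tool's x, y, z in mm, then the turn, a rotation vector about the tool's x, y, z in rad, then the closure, from 0 (fully open) to 1 (shut). In form: [[tx, ty, tz, wx, wy, wz, gripper], ...]. A call has 1 to 5 rows; each row shifts and turns the commanded pose from where the row before left it, along the tool's axes as they then stand; what a row does not reach is not made up. A row lasts 1/10 s, in which the tool goes at most 50 mm and 8.59 degrees, less where a joint would pass 70% of its speed; a pose out of reach is approached as far as the arm can. A call is refused whole if a number of a shift passes 50 or a number of a turn 0.15, either way. A call with a gripper value outside its range is refused whole. The fingers move at their own pace and stop on an object; "force" is the grip in N (left out, the last holds). Time passes only in rows, so rows that do not move let the fingers close. It gives the time, the measured TCP pose, the force and the opening at its end, in the units of the state.
- robot.observe(): the state, without advancing time (a new reading comes with each control period).
- imaging.camera(name): name is "scene" or "top" or "wrist"; returns the picture (400x640x3 uint8, blue, green, red); there is no depth.
- imaging.camera_params(name): a dict with "K" (3x3 intrinsics, pixels), "extrinsics" (4x4, takes a point from camera to world coordinates); the wrist camera has in their place "mount" (4x4, takes a point from camera to tool coordinates, whose origin is the TCP and whose axes are the flange's). Camera axes: x right, y down, z forward; pixel columns grow to the right and rows downward; lengths in m; the calibration is good to about 2 mm. A picture is of the moment at which its call begins: read the wrist's pose just before it. camera_params takes no time and is no camera call.
- robot.close_job(): hands the job in, once; it reports no verdict.
The state is a dict: "time_s": time; "q": joint angles; "qd": joint speeds; "joint_torque": joint torques, N m; "tcp_pos": TCP position; "orientation": TCP orientation; "ft_force": force on the tool from outside, world axes, zero at the start; "ft_torque": the same for the moment, N m; "gripper_width": finger opening in m.
Only numpy, scipy, OpenCV 4.12 (cv2) and the standard library are available. Lean on these libraries where they do the work, as an engineer would, in place of code of your own. Each camera call takes 0.05 s, during which the arm holds its last target.

## Working session

There is one attempt and no reset: what is moved stays moved. The work goes in short steps, Python scripts to look and compute and a tool call to move; the robot and the scene stay as the last step left them, time stands still between calls to the robot, and variables do not carry over. Pictures are saved under pics/ and viewed, and the job is handed in when it is done.

Besides the shell and the picture viewer there is one more tool, called after ">>>" by a JSON object that holds its "name" and its "arguments". step_arm: Moves the arm, as the interface text tells. Its arguments: {"type":"object","properties":{"deltas":{"type":"array","items":{"type":"array","items":{"type":"number"}}},"force":{"type":"number"}},"required":["deltas"]}

```bash
mkdir -p pics
python3 - <<'E'
from workcell import robot, imaging
import cv2,numpy as np
s=robot.observe()
for k,v in s.items(): print(k,np.round(v,4).tolist())
for n in ["scene","top"]:
    cv2.imwrite(f"pics/{n}0.png",imaging.camera(n))
for n in ["scene","top","wrist"]:
    for k,v in imaging.camera_params(n).items(): print(n,k,np.round(v,4).tolist())
E
```

```text
time_s 0.0
q [74.0838, 26.8365, -0.6631, 91.8788, 0.3443, 61.3856, -3.2264]
qd [-0.0526, -0.0714, -0.0603, 0.0346, -0.0548, 0.0974, 0.0875]
joint_torque [-0.0001, -53.239, 0.0213, -25.1302, 0.0114, 0.0076, 0.0]
tcp_pos [0.151, -0.6317, 0.2523]
orientation [[0.9726, 0.2325, -0.0005], [0.2325, -0.9726, 0.0016], [-0.0001, -0.0017, -1.0]]
ft_force [-0.7321, -0.8479, -0.0854]
ft_torque [0.0534, -0.0256, 0.0762]
gripper_width 0.0855
scene K [[422.1375, 0.0, 320.5272], [0.0, 422.1375, 198.052], [0.0, 0.0, 1.0]]
scene extrinsics [[-0.8435, 0.2815, -0.4574, 1.1649], [0.537, 0.4543, -0.7108, 0.9494], [0.0077, -0.8452, -0.5344, 0.8506], [0.0, 0.0, 0.0, 1.0]]
top K [[400.976, 0.0, 321.4105], [0.0, 400.976, 197.7505], [0.0, 0.0, 1.0]]
top extrinsics [[0.0221, -0.9974, 0.068, 0.4619], [-0.9997, -0.0226, -0.0059, -0.0553], [0.0074, -0.0678, -0.9977, 1.1265], [0.0, 0.0, 0.0, 1.0]]
wrist K [[339.0047, 0.0, 317.216], [0.0, 339.0047, 202.775], [0.0, 0.0, 1.0]]
wrist mount [[-0.0002, -0.9557, -0.2942, 0.0742], [1.0, 0.0001, -0.001, -0.0006], [0.001, -0.2942, 0.9557, -0.1201], [0.0, 0.0, 0.0, 1.0]]
```

View pics/scene0.png

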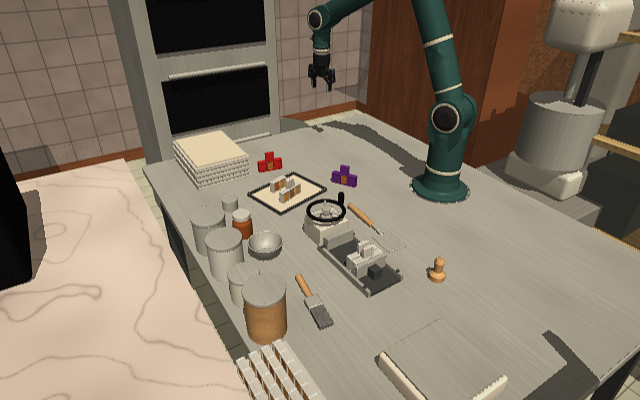

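View pics/top0.png

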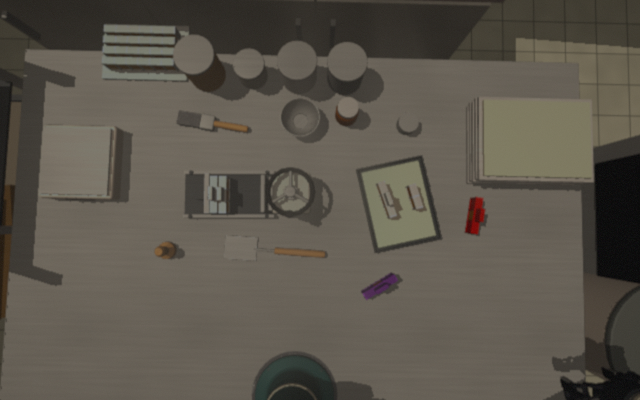

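The top view shows the tray at about (400,203) with two strips on it, at (388,200) and (416,198). A purple strip is at (380,286), a red one at (476,216), the bed around (230,193) and the wheel at (290,192). Next I'll enlarge the tray and bed.

Run:
```python
import cv2,numpy as np
a=cv2.imread("pics/top0.png")
c=cv2.resize(a[150:260,355:445],None,fx=5.4,fy=5.4,interpolation=cv2.INTER_CUBIC); cv2.imwrite("pics/tray_c.png",np.clip(c*1.7,0,255).astype('uint8'))
c=cv2.resize(a[160:230,175:325],None,fx=5.3,fy=5.3,interpolation=cv2.INTER_CUBIC); cv2.imwrite("pics/bed_c.png",np.clip(c*1.7,0,255).astype('uint8'))
b=cv2.imread("pics/scene0.png")
c=cv2.resize(b[140:300,240:410],None,fx=3.7,fy=3.7,interpolation=cv2.INTER_CUBIC); cv2.imwrite("pics/sc_c.png",c)
```

```text
(no output)
```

View pics/tray_c.png

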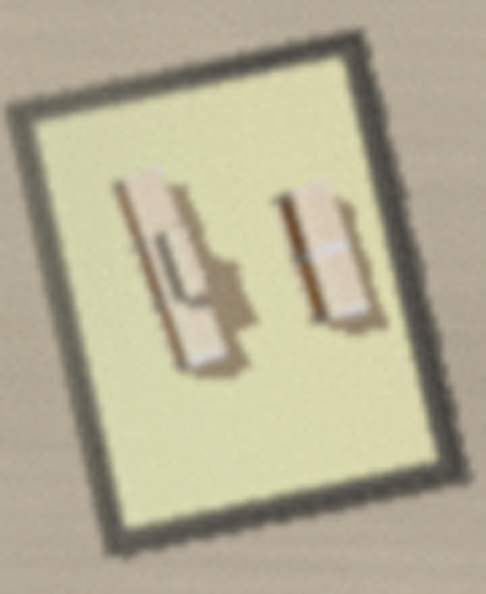

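View pics/bed_c.png

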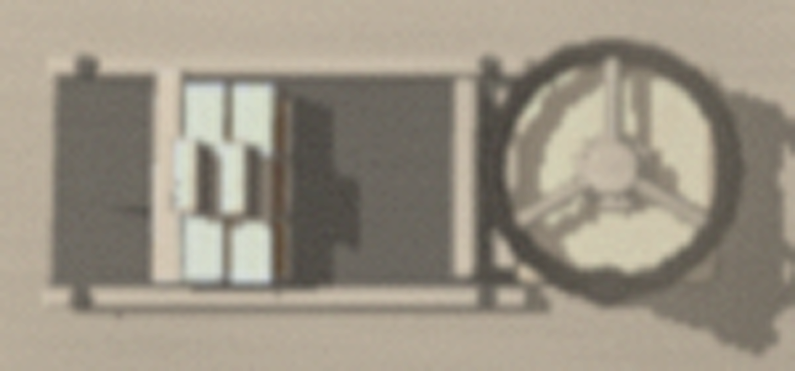

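View pics/sc_c.png

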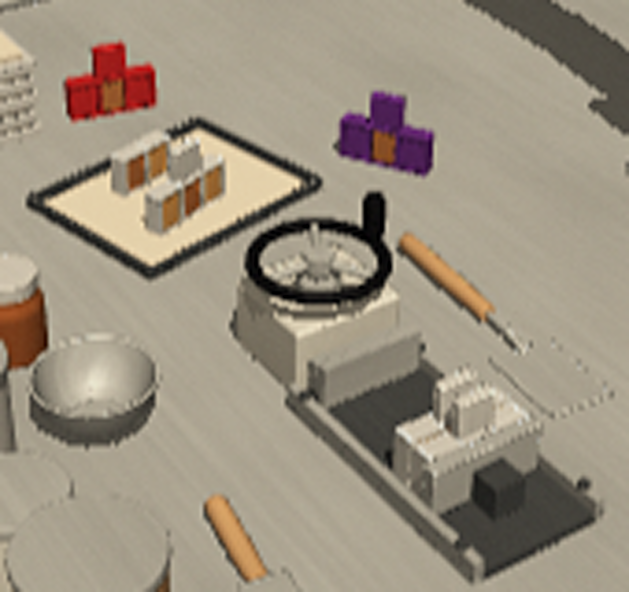

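In the crops, the strip at top pixel (387,200) has a tab and three cells, is plain aluminium and is 100 long, so it is the spare. The one at (416,198) is shorter with two cells and no tab. The purple and red ones are decoys. Next come coarse positions by casting rays.

```bash
cat > h.py <<'E'
import numpy as np,cv2
from workcell import robot, imaging
def cam(n,s=None):
    p=imaging.camera_params(n)
    if n=="wrist":
        T=np.eye(4);T[:3,:3]=s["orientation"];T[:3,3]=s["tcp_pos"]
        return np.array(p["K"]),T@np.array(p["mount"])
    return np.array(p["K"]),np.array(p["extrinsics"])
def ray(K,E,uv,z):
    uv=np.atleast_2d(np.array(uv,float))
    d=np.c_[uv,np.ones(len(uv))]@np.linalg.inv(K).T@E[:3,:3].T
    o=E[:3,3]; t=(z-o[2])/d[:,2]
    return o+t[:,None]*d
def proj(K,E,P):
    P=np.atleast_2d(P); c=(P-E[:3,3])@E[:3,:3]; c=c@K.T
    return c[:,:2]/c[:,2:]
E
python3 - <<'E'
from h import *
K,E=cam("top")
def crop(px,ox,oy,f): return [((x+.5)/f-.5+ox,(y+.5)/f-.5+oy) for x,y in px]
t=lambda px,z: np.round(ray(K,E,crop(px,355,150,5.4),z),4)[:,:2].tolist()
b=lambda px,z: np.round(ray(K,E,crop(px,175,160,5.3),z),4)[:,:2].tolist()
print("spare top corners z50",t([(120,180),(160,170),(225,355),(187,368)],.05))
print("tab top z86",t([(160,235),(178,228),(210,300),(187,300)],.086))
print("tray rim",t([(10,105),(363,33),(468,478),(108,553)],.014))
print("wheel hub z98",b([(610,165)],.098), "knob z144",b([(608,290)],.144))
print("rowb top corners z55",b([(230,85),(273,85),(275,285),(230,285)],.055))
print("rowa",b([(183,85),(225,85),(225,285),(183,285)],.055))
print("tabs z91 a,b centre",b([(185,175),(233,177)],.091))
print("jaw plate top z54",b([(453,78),(475,78),(475,275),(453,275)],.054))
print("floor ends z22 walls",b([(50,65),(45,300)],.022))
E
```

```text
spare top corners z50 [[0.5788, -0.2103], [0.5843, -0.2303], [0.4925, -0.2637], [0.4856, -0.2448]]
tab top z86 [[0.5486, -0.2248], [0.5522, -0.2334], [0.5178, -0.2492], [0.5175, -0.2381]]
tray rim [[0.6204, -0.158], [0.6623, -0.3409], [0.4333, -0.396], [0.3911, -0.2118]]
wheel hub z98 [[0.5482, 0.0207]] knob z144 [[0.4865, 0.0166]]
rowb top corners z55 [[0.5881, 0.2172], [0.5886, 0.1955], [0.4875, 0.1906], [0.4869, 0.2132]]
rowa [[0.5876, 0.2409], [0.5881, 0.2197], [0.4869, 0.2157], [0.4864, 0.2368]]
tabs z91 a,b centre [[0.5392, 0.2282], [0.5388, 0.2048]]
jaw plate top z54 [[0.5944, 0.1047], [0.5947, 0.0936], [0.4948, 0.0904], [0.4945, 0.1015]]
floor ends z22 walls [[0.6003, 0.3197], [0.4778, 0.3168]]
```

>>> {"name": "step_arm", "arguments": {"deltas": [[39,-24.5,2.5,0,0,-0.06,0],[38,-27,2.5,0,0,-0.06,0],[36,-29,2.5,0,0,0,0],[36,-29,2.5,0,0,0,0],[36,-29,2.5,0,0,0,0]], "force": 60}}

```text
time_s: 0.6
tcp_pos: [0.2836, -0.4414, 0.2404]
orientation: [[0.938, 0.347, -0.0], [0.347, -0.938, 0.0], [-0.0, -0.0, -1.0]]
ft_force: [1.2, -0.8, 0.4]
gripper_width: 0.0851
```

>>> {"name": "step_arm", "arguments": {"deltas": [[43,-15,4,0,0,0,0.3],[43,-15,4,0,0,0,0.3],[43,-15,4,0,0,0,0.3],[43,-15,4,0,0,0,0.3],[43,-15,4,0,0,0,0.3]]}}

```text
time_s: 1.1
tcp_pos: [0.4595, -0.2969, 0.2205]
orientation: [[0.938, 0.347, -0.0], [0.347, -0.938, 0.0], [-0.0, -0.0, -1.0]]
ft_force: [0.1, -0.8, -0.3]
gripper_width: 0.0597
```

>>> {"name": "step_arm", "arguments": {"deltas": [[43,-15,4,0,0,0,0.3],[40,-13,4,0,0,0,0.3],[0,0,0,0,0,0,0.3],[0,0,0,0,0,0,0.3]]}}

```text
time_s: 1.5
tcp_pos: [0.5268, -0.2422, 0.212]
orientation: [[0.937, 0.35, -0.001], [0.35, -0.937, 0.001], [-0.001, -0.001, -1.0]]
ft_force: [-0.6, -0.5, -0.3]
gripper_width: 0.0597
```

Run:
```python
from h import *
s=robot.observe(); im=imaging.camera("wrist"); cv2.imwrite("pics/w1.png",im)
np.savez("w1.npz",p=s["tcp_pos"],R=s["orientation"]); print(s["tcp_pos"],s["orientation"],s["ft_force"])
```

```text
[ 0.52680016 -0.24221494  0.21201482] [[ 9.36881409e-01  3.49644444e-01 -1.41009513e-03]
 [ 3.49645481e-01 -9.36881914e-01  5.63341363e-04]
 [-1.12412344e-03 -1.02081744e-03 -9.99998847e-01]] [-0.58274934 -0.47321853 -0.28604582]
```

View pics/w1.png

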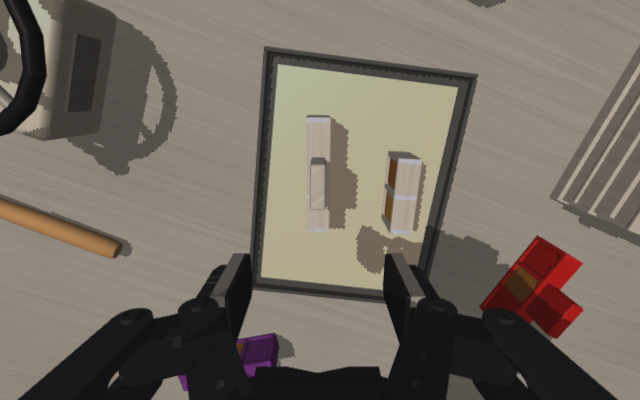

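The wrist view shows the spare with its tab at about (318,175), spanning rows 117 to 231. The short strip is at (403,195). I'll enlarge this for the corners.

Run:
```python
import cv2,numpy as np
a=cv2.imread("pics/w1.png")
cv2.imwrite("pics/w1c.png",cv2.resize(a[105:245,280:440],None,fx=4,fy=4,interpolation=cv2.INTER_CUBIC))
```

```text
(no output)
```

View pics/w1c.png

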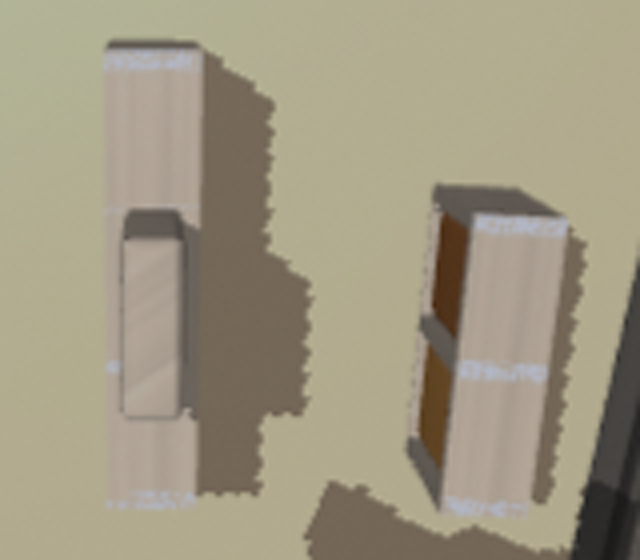

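Run:
```python
from h import *
d=np.load("w1.npz"); s=dict(tcp_pos=d["p"],orientation=d["R"]); K,E=cam("wrist",s)
c=lambda px:[((x+.5)/4-.5+280,(y+.5)/4-.5+105) for x,y in px]
def rep(n,P):
    P=P[:,:2]; m=P.mean(0); ax=(P[0]-P[3]+P[1]-P[2])/2
    print(n,np.round(m,4),"len",np.round(np.linalg.norm(ax),4),"w",np.round(np.linalg.norm(P[1]-P[0]+P[2]-P[3])/2,4),"yaw",np.degrees(np.arctan2(ax[1],ax[0])))
rep("top50",ray(K,E,c([(106,50),(203,47),(197,506),(108,506)]),.05))
rep("tab86",ray(K,E,c([(124,238),(182,238),(179,418),(122,418)]),.086))
print("tool yaw",np.degrees(np.arctan2(d["R"][1,0],d["R"][0,0])))
```

```text
top50 [ 0.5364 -0.2381] len 0.0992 w 0.0197 yaw 20.251539879257134
tab86 [ 0.5366 -0.2377] len 0.0348 w 0.0108 yaw 19.702058150214025
tool yaw 20.465646175144506
```

Tab and body agree within 0.5 mm, and the sizes match what was given. I'll descend to TCP z 0.080, which puts the tips at about z 58 above the strip top at z 50, and grip the tab.

>>> {"name": "step_arm", "arguments": {"deltas": [[6,-0.3,40,0,0,0,0.3],[4.6,-0.2,40,0,0,0,0.3],[0,0,32,0,0,0,0.3],[0,0,20,0,0,0,0.3],[0,0,0,0,0,0,0.3]]}}

```text
time_s: 2.05
tcp_pos: [0.533, -0.2402, 0.0779]
orientation: [[0.939, 0.345, -0.006], [0.345, -0.939, 0.002], [-0.006, -0.004, -1.0]]
ft_force: [-0.6, 0.1, 0.4]
gripper_width: 0.0597
```

>>> {"name": "step_arm", "arguments": {"deltas": [[0,0,0,0,0,0,1],[0,0,0,0,0,0,1],[0,0,0,0,0,0,1],[0,0,0,0,0,0,1],[0,0,0,0,0,0,1]], "force": 60}}

```text
time_s: 2.55
tcp_pos: [0.5371, -0.2395, 0.0824]
orientation: [[0.938, 0.347, 0.002], [0.347, -0.938, -0.001], [0.001, 0.002, -1.0]]
ft_force: [-1.4, 0.2, 6.2]
gripper_width: 0.0108
```

>>> {"name": "step_arm", "arguments": {"deltas": [[0,0,0,0,0,0,1],[0,0,-10,0,0,0,1],[0,0,-30,0,0,0,1],[0,0,-40,0,0,0,1],[0,0,-20,0,0,0,1]]}}

```text
time_s: 3.05
tcp_pos: [0.5377, -0.2394, 0.1844]
orientation: [[0.938, 0.348, 0.004], [0.348, -0.938, -0.002], [0.003, 0.003, -1.0]]
ft_force: [1.0, 0.3, -1.8]
gripper_width: 0.0108
```

Gripped at 10.8 mm. I'll lift higher to clear the wheel, turn to the bed's yaw and look at the bed.

>>> {"name": "step_arm", "arguments": {"deltas": [[0,0,-25,0,0,0.1,1],[0,0,-25,0,0,0.1,1],[0,-20,-20,0,0,0.11,1],[0,-40,0,0,0,0,1],[0,-45,0,0,0,0,1]]}}

```text
time_s: 3.55
tcp_pos: [0.5294, -0.1345, 0.2521]
orientation: [[0.999, 0.042, 0.002], [0.042, -0.999, -0.001], [0.002, 0.001, -1.0]]
ft_force: [0.2, 1.4, -3.0]
gripper_width: 0.0112
```

>>> {"name": "step_arm", "arguments": {"deltas": [[0,-45,0,0,0,0,1],[0,-45,0,0,0,0,1],[0,-45,0,0,0,0,1],[0,-45,0,0,0,0,1],[0,-40,0,0,0,0,1]]}}

```text
time_s: 4.05
tcp_pos: [0.519, 0.0878, 0.2515]
orientation: [[0.999, 0.046, 0.001], [0.046, -0.999, 0.0], [0.001, -0.0, -1.0]]
ft_force: [0.4, -0.6, -2.5]
gripper_width: 0.011
```

>>> {"name": "step_arm", "arguments": {"deltas": [[0,-20,0,0,0,0,1],[0,-10,0,0,0,0,1],[0,0,0,0,0,0,1],[0,0,0,0,0,0,1],[0,0,0,0,0,0,1]]}}

```text
time_s: 4.55
tcp_pos: [0.5186, 0.1134, 0.2507]
orientation: [[0.999, 0.042, -0.0], [0.042, -0.999, -0.001], [-0.0, 0.001, -1.0]]
ft_force: [0.2, 0.8, -2.2]
gripper_width: 0.011
```

Run:
```python
from h import *
s=robot.observe(); im=imaging.camera("wrist"); cv2.imwrite("pics/w2.png",im)
np.savez("w2.npz",p=s["tcp_pos"],R=s["orientation"]); print(s["time_s"],s["tcp_pos"],s["orientation"],s["ft_force"])
```

```text
4.55 [0.51861027 0.11335791 0.25069812] [[ 9.99123419e-01  4.18611384e-02 -1.98512699e-04]
 [ 4.18609244e-02 -9.99122965e-01 -9.81643585e-04]
 [-2.39431315e-04  9.72473169e-04 -9.99999498e-01]] [ 0.19515494  0.7517864  -2.19526623]
```

View pics/w2.png

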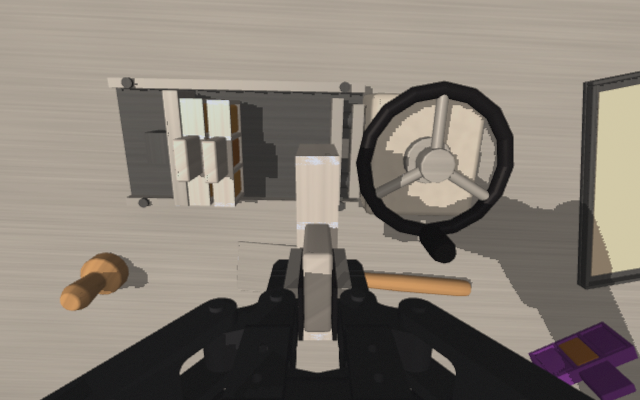

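The bed is in view: row_a and row_b at about (195,150) and (220,150), the end stop at (173,150), the jaw plate at (337,150), the wheel hub at (438,165) and the knob at (438,245). I'll enlarge it.

Run:
```python
import cv2,numpy as np
a=cv2.imread("pics/w2.png")
cv2.imwrite("pics/w2a.png",cv2.resize(a[70:220,105:265],None,fx=4,fy=4,interpolation=cv2.INTER_CUBIC))
cv2.imwrite("pics/w2b.png",cv2.resize(a[70:275,320:520],None,fx=2.9,fy=2.9,interpolation=cv2.INTER_CUBIC))
```

```text
(no output)
```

View pics/w2a.png

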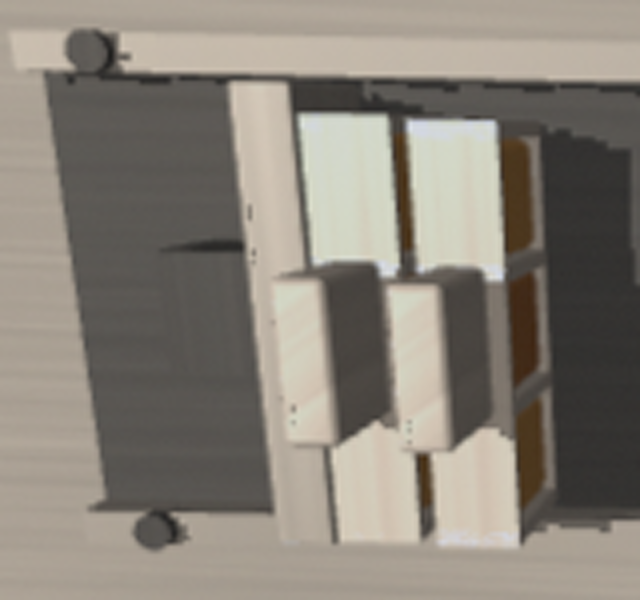

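View pics/w2b.png

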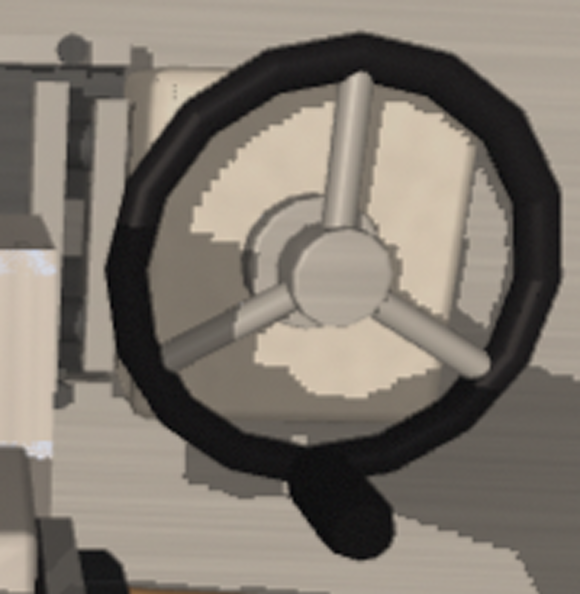

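Run:
```python
from h import *
d=np.load("w2.npz"); s=dict(tcp_pos=d["p"],orientation=d["R"]); K,E=cam("wrist",s)
c=lambda px,f,ox,oy:[((x+.5)/f-.5+ox,(y+.5)/f-.5+oy) for x,y in px]
def rep(n,P):
    P=P[:,:2]; m=P.mean(0); ax=(P[0]-P[3]+P[1]-P[2])/2
    print(n,np.round(m,4),"len",np.round(np.linalg.norm(ax),4),"w",np.round(np.linalg.norm(P[1]-P[0]+P[2]-P[3])/2,4),"yaw",np.degrees(np.arctan2(ax[1],ax[0])))
A=lambda px,z:ray(K,E,c(px,4,105,70),z)
rep("rowb",A([(407,121),(497,123),(521,545),(438,545)],.055))
rep("rowa",A([(300,114),(388,117),(420,543),(337,543)],.055))
rep("tabb",A([(387,283),(440,283),(451,450),(402,447)],.091))
rep("taba",A([(272,278),(325,278),(338,443),(289,442)],.091))
rep("stop",A([(229,83),(289,83),(336,543),(282,543)],.055))
print("bolts",np.round(A([(90,50),(155,530)],.024),4)[:,:2])
B=lambda px,z:ray(K,E,c(px,2.9,320,70),z)
print("jaw far edge",np.round(B([(35,83),(68,83)],.054),4)[:,:2])
im=cv2.imread("pics/w2.png"); m=(im.max(2)<45).astype('uint8')*255
m[:75]=0;m[275:]=0;m[:,:340]=0;m[:,530:]=0
# rim outline points (outer) excluding knob
cs,_=cv2.findContours(m,cv2.RETR_EXTERNAL,cv2.CHAIN_APPROX_NONE); k=max(cs,key=cv2.contourArea)[:,0]
P=ray(K,E,k,.098)[:,:2]
ok=np.ones(len(P),bool)
for i in range(6):
    Q=P[ok]; a=np.c_[2*Q,np.ones(len(Q))]; x=np.linalg.lstsq(a,(Q**2).sum(1),rcond=None)[0]; r=np.sqrt(x[2]+x[:2]@x[:2])
    ok=abs(np.linalg.norm(P-x[:2],axis=1)-r)<(.01,.006,.004,.003,.003,.003)[i]
print("rim fit",x[:2],r,ok.sum(),len(P))
print("hub z104?",B([(343,278)],.104)[0,:2])
k0=B([(360,525)],.144)[0,:2]; print("knob top",k0, np.linalg.norm(k0-x[:2]))
```

```text
rowb [0.5379 0.2045] len 0.0989 w 0.0202 yaw 1.3218487189579755
rowa [0.5378 0.2288] len 0.0998 w 0.0199 yaw 0.9229434108552269
tabb [0.5387 0.2044] len 0.0347 w 0.0106 yaw 1.4995958336681354
taba [0.5389 0.228 ] len 0.0344 w 0.0106 yaw 0.8033451577885625
stop [0.5406 0.2465] len 0.1067 w 0.0132 yaw 1.5883214699280341
bolts [[0.5999 0.3008]
 [0.4788 0.2984]]
jaw far edge [[0.5932 0.1041]
 [0.5936 0.0939]]
rim fit [0.54525629 0.01960541] 0.06268057011411197 419 480
hub z104? [0.54550325 0.01881505]
knob top [0.48997393 0.02001824] 0.055283906767842325
```

Row_b centre is (0.538,0.2045) with yaw about 1.3°, and the jaw face is at y≈0.104. The wheel axis is about (0.5455,0.0195) and the knob about (0.489,0.020). I'll place the spare at (0.539,0.160), leaving room for the fingers beside row_b's tab.

>>> {"name": "step_arm", "arguments": {"deltas": [[11,-23,10,0,0,0.018,1],[11.3,-22.7,30,0,0,0,1],[0,0,40,0,0,0,1],[0,0,30,0,0,0,1],[0,0,0,0,0,0,1]]}}

```text
time_s: 5.1
tcp_pos: [0.5363, 0.1596, 0.1366]
orientation: [[1.0, 0.025, -0.009], [0.025, -1.0, -0.003], [-0.009, 0.003, -1.0]]
ft_force: [-0.9, -0.3, -2.6]
gripper_width: 0.0112
```

>>> {"name": "step_arm", "arguments": {"deltas": [[0,0,0,0,0,0,1],[0,0,0,0,0,0,1]]}}

```text
time_s: 5.3
tcp_pos: [0.5405, 0.1618, 0.1427]
orientation: [[1.0, 0.026, 0.003], [0.026, -1.0, 0.001], [0.003, -0.001, -1.0]]
ft_force: [0.4, -0.0, -1.5]
gripper_width: 0.011
```

Run:
```python
from h import *
s=robot.observe(); print(s["time_s"],s["tcp_pos"],np.round(s["orientation"],4).tolist(),s["ft_force"])
im=imaging.camera("wrist"); cv2.imwrite("pics/w3.png",im)
np.savez("w3.npz",p=s["tcp_pos"],R=s["orientation"])
```

```text
5.3 [0.54047652 0.16177971 0.14273047] [[0.9997, 0.0257, 0.0033], [0.0257, -0.9997, 0.0009], [0.0033, -0.0008, -1.0]] [ 0.40001672 -0.03409274 -1.46762344]
```

View pics/w3.png

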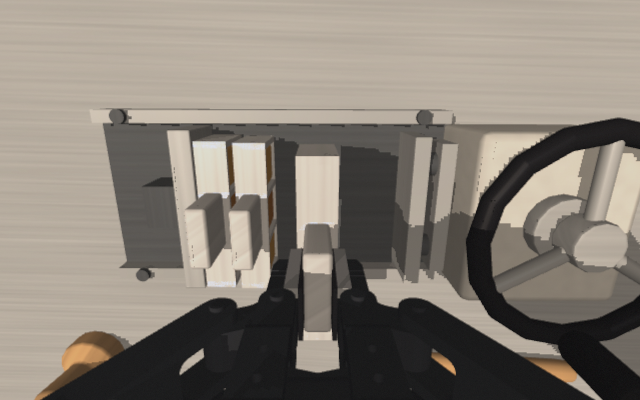

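The spare hangs in line over the middle of the gap, between row_b at (255,210) and the jaw at (415,210). I'll lower it gently.

>>> {"name": "step_arm", "arguments": {"deltas": [[-1.5,0,15,0,0,0,1],[0,0,20,0,0,0,1],[0,0,10,0,0,0,1],[0,0,5,0,0,0,1],[0,0,0,0,0,0,1]]}}

```text
time_s: 5.85
tcp_pos: [0.5378, 0.1618, 0.091]
orientation: [[1.0, 0.027, 0.0], [0.027, -1.0, 0.0], [0.0, -0.0, -1.0]]
ft_force: [-0.1, -0.5, -2.2]
gripper_width: 0.0109
```

>>> {"name": "step_arm", "arguments": {"deltas": [[0,0,0,0,0,0,1],[0,0,2,0,0,0,1],[0,0,0,0,0,0,1]]}}

```text
time_s: 6.15
tcp_pos: [0.5377, 0.1618, 0.0891]
orientation: [[1.0, 0.027, 0.001], [0.027, -1.0, 0.0], [0.001, -0.0, -1.0]]
ft_force: [-0.6, 0.4, -2.0]
gripper_width: 0.0109
```

>>> {"name": "step_arm", "arguments": {"deltas": [[0,0,1,0,0,0,1],[0,0,1,0,0,0,1],[0,0,0,0,0,0,1]]}}

```text
time_s: 6.45
tcp_pos: [0.5377, 0.1621, 0.0883]
orientation: [[1.0, 0.027, 0.001], [0.027, -1.0, -0.0], [0.001, 0.0, -1.0]]
ft_force: [-5.2, -1.4, 10.3]
gripper_width: 0.0106
```

Contact, Fz +10 N. Releasing to about 24 mm.

>>> {"name": "step_arm", "arguments": {"deltas": [[0,0,0,0,0,0,0.8],[0,0,0,0,0,0,0.72],[0,0,0,0,0,0,0.72],[0,0,0,0,0,0,0.72]]}}

```text
time_s: 6.85
tcp_pos: [0.5375, 0.1618, 0.0866]
orientation: [[1.0, 0.027, -0.0], [0.027, -1.0, -0.0], [-0.0, 0.0, -1.0]]
ft_force: [0.5, 0.7, -0.1]
gripper_width: 0.0239
```

>>> {"name": "step_arm", "arguments": {"deltas": [[0,0,-8,0,0,0,0.72],[0,0,-25,0,0,0,0.72],[0,0,-40,0,0,0,0.72],[0,0,-40,0,0,0,0.5],[0,0,-20,0,0,0,0.4]]}}

```text
time_s: 7.35
tcp_pos: [0.5388, 0.1625, 0.2239]
orientation: [[1.0, 0.027, 0.005], [0.027, -1.0, 0.002], [0.005, -0.001, -1.0]]
ft_force: [-0.7, 0.5, 0.4]
gripper_width: 0.0507
```

>>> {"name": "step_arm", "arguments": {"deltas": [[-5,30,0,0,0,0,0.4],[-5,40,0,0,0,0,0.4],[-5,10,0,0,0,0,0.4],[0,0,0,0,0,0,0.4],[0,0,0,0,0,0,0.4]]}}

```text
time_s: 7.85
tcp_pos: [0.5248, 0.0825, 0.2202]
orientation: [[1.0, 0.027, 0.001], [0.027, -1.0, 0.001], [0.001, -0.001, -1.0]]
ft_force: [0.2, 0.0, -0.5]
gripper_width: 0.0512
```

Run:
```python
from h import *
s=robot.observe(); print(s["time_s"],s["tcp_pos"],np.round(s["orientation"],4).tolist(),s["ft_force"],s["gripper_width"])
im=imaging.camera("wrist"); cv2.imwrite("pics/w4.png",im)
np.savez("w4.npz",p=s["tcp_pos"],R=s["orientation"])
```

```text
7.85 [0.52479144 0.08246568 0.22016859] [[0.9996, 0.0274, 0.0007], [0.0274, -0.9996, 0.0009], [0.0007, -0.0009, -1.0]] [ 0.18760457  0.03922651 -0.47476641] 0.05124784523716401
```

View pics/w4.png

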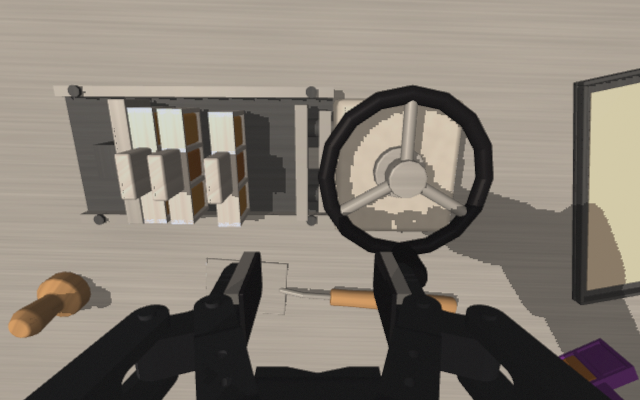

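The spare stands upright at (227,165), parallel to row_b. I'll refit the wheel from this view.

Run:
```python
from h import *
d=np.load("w4.npz"); s=dict(tcp_pos=d["p"],orientation=d["R"]); K,E=cam("wrist",s)
im=cv2.imread("pics/w4.png"); m=(im.max(2)<50).astype('uint8')*255
m[:80]=0;m[247:]=0;m[:,:312]=0;m[:,500:]=0
m=cv2.morphologyEx(m,cv2.MORPH_OPEN,np.ones((5,5)))
cs,_=cv2.findContours(m,cv2.RETR_EXTERNAL,cv2.CHAIN_APPROX_NONE); k=max(cs,key=cv2.contourArea)[:,0]
k=k[(k[:,1]<240)]
P=ray(K,E,k,.098)[:,:2]
ok=np.ones(len(P),bool)
for t in (.01,.006,.004,.003,.003,.002,.002):
    Q=P[ok]; x=np.linalg.lstsq(np.c_[2*Q,np.ones(len(Q))],(Q**2).sum(1),rcond=None)[0]; r=np.sqrt(x[2]+x[:2]@x[:2])
    ok=abs(np.linalg.norm(P-x[:2],axis=1)-r)<t
print("rim",x[:2],r,ok.sum(),len(P))
print("hub(408,179)",ray(K,E,[(408,179)],.104)[0,:2],ray(K,E,[(408,179)],.112)[0,:2])
# knob in top and scene
for n in("top","scene"):
    Kt,Et=cam(n); print(n,"expected knob mid px",proj(Kt,Et,[.4885,.0195,.124]),"axis",proj(Kt,Et,[.5455,.0195,.098]))
c=cv2.resize(im[225:325,340:480],None,fx=4,fy=4,interpolation=cv2.INTER_CUBIC); c=np.clip(c*2.5,0,255).astype('uint8'); cv2.imwrite("pics/w4k.png",c)
b=cv2.imread("pics/scene0.png"); print(cv2.minAreaRect(cv2.findNonZero((b[185:225,333:352].max(2)<45).astype('uint8'))))
```

```text
rim [0.55144619 0.01854304] 0.057353861993686014 280 838
hub(408,179) [0.54570633 0.01903328] [0.54750267 0.02126376]
top expected knob mid px [[288.75280801 213.68131112]] axis [[290.11310349 191.80147673]]
scene expected knob mid px [[340.89903662 198.45060191]] axis [[325.94576967 210.37476968]]
((6.0, 21.0), (28.0, 12.0), 90.0)
```

View pics/w4k.png

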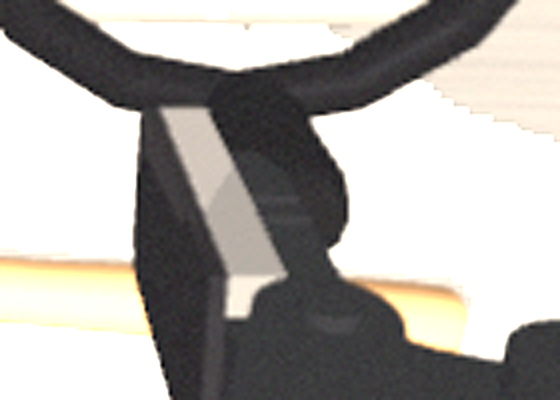

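>>> {"name": "step_arm", "arguments": {"deltas": [[-19,31,0,0,0,0,0.4],[-19,31.5,0,0,0,0,0.4],[0,0,30,0,0,0,0.4],[0,0,0,0,0,0,0.4],[0,0,0,0,0,0,0.4]]}}

```text
time_s: 8.4
tcp_pos: [0.4886, 0.0197, 0.1899]
orientation: [[1.0, 0.029, -0.001], [0.029, -1.0, 0.001], [-0.001, -0.001, -1.0]]
ft_force: [0.0, 0.4, -0.4]
gripper_width: 0.0512
```

Run:
```python
from h import *
s=robot.observe(); print(s["time_s"],s["tcp_pos"],np.round(s["orientation"],4).tolist(),s["ft_force"],s["gripper_width"])
im=imaging.camera("wrist"); 
np.savez("w5.npz",p=s["tcp_pos"],R=s["orientation"])
K,E=cam("wrist",s)
print(proj(K,E,[[.4875,.018,.144],[.4875,.018,.104]]), ray(K,E,[(312,172)],.112))
cv2.imwrite("pics/w5.png",np.clip(im.astype(float)*1.8,0,255).astype('uint8'))
```

```text
8.4 [0.48859672 0.01966822 0.18986248] [[0.9996, 0.0293, -0.0008], [0.0293, -0.9996, 0.001], [-0.0008, -0.001, -1.0]] [ 0.01706092  0.38280894 -0.37673634] 0.05118256233301911
[[321.60652221 245.95032908]
 [320.94281275 220.13805386]] [[0.52067695 0.02446485 0.112     ]]
```

View pics/w5.png

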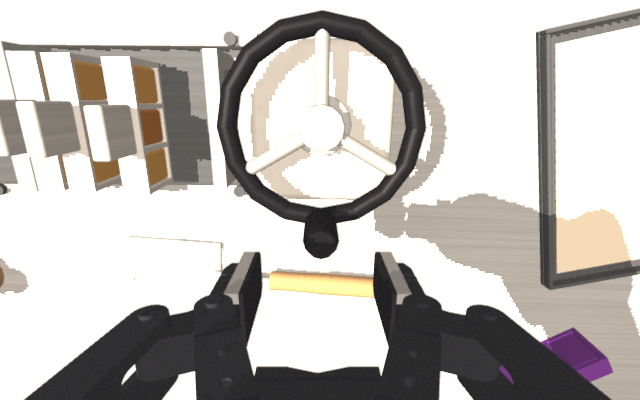

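The knob top is at (321,244) against a predicted (322,246), so the calibration holds. I'll fit the rim here too.

Run:
```python
from h import *
d=np.load("w5.npz"); s=dict(tcp_pos=d["p"],orientation=d["R"]); K,E=cam("wrist",s)
im=cv2.imread("pics/w5.png"); m=(im.max(2)<95).astype('uint8')*255
m[225:]=0;m[:,:212]=0;m[:,432:]=0; m=cv2.morphologyEx(m,cv2.MORPH_OPEN,np.ones((9,9)))
cs,h=cv2.findContours(m,cv2.RETR_CCOMP,cv2.CHAIN_APPROX_NONE)
k=max(cs,key=cv2.contourArea)[:,0]; k=k[k[:,1]<205]
P=ray(K,E,k,.098)[:,:2]; c=np.array([.5455,.0195]); ok=abs(np.linalg.norm(P-c,axis=1)-.064)<.006
for t in (.004,.003,.002,.002):
    Q=P[ok]; x=np.linalg.lstsq(np.c_[2*Q,np.ones(len(Q))],(Q**2).sum(1),rcond=None)[0]; r=np.sqrt(x[2]+x[:2]@x[:2])
    ok=abs(np.linalg.norm(P-x[:2],axis=1)-r)<t
print("rim",x[:2],r,ok.sum(),len(P)); print("knob",ray(K,E,[(321,243.5)],.144)[0])
```

```text
rim [0.54509513 0.01908311] 0.06257109470112304 308 800
knob [0.48890971 0.01836935 0.144     ]
```

>>> {"name": "step_arm", "arguments": {"deltas": [[-0.5,1.5,25,0,0,0,0.4],[0,0,20,0,0,0,0.4],[0,0,9,0,0,0,0.4],[0,0,0,0,0,0,0.6],[0,0,0,0,0,0,0.7]]}}

```text
time_s: 8.95
tcp_pos: [0.4887, 0.0171, 0.1366]
orientation: [[1.0, 0.028, 0.001], [0.028, -1.0, 0.0], [0.001, -0.0, -1.0]]
ft_force: [-0.4, 0.8, 0.0]
gripper_width: 0.0258
```

>>> {"name": "step_arm", "arguments": {"deltas": [[0,0,0,0,0,0,1],[0,0,0,0,0,0,1],[0,0,0,0,0,0,1],[0,0,0,0,0,0,1],[0,0,0,0,0,0,1]], "force": 70}}

```text
time_s: 9.45
tcp_pos: [0.4888, 0.0172, 0.1371]
orientation: [[1.0, 0.027, 0.003], [0.027, -1.0, 0.001], [0.003, -0.001, -1.0]]
ft_force: [-0.5, 2.8, 6.7]
gripper_width: 0.0176
```

Run:
```python
from h import *
s=robot.observe(); print(s["time_s"],s["tcp_pos"],np.round(s["orientation"],4).tolist(),s["ft_force"],s["gripper_width"])
```

```text
9.45 [0.48884017 0.01724642 0.13706861] [[0.9996, 0.0273, 0.0026], [0.0273, -0.9996, 0.0007], [0.0026, -0.0007, -1.0]] [-0.45263157  2.83433626  6.68200222] 0.017598722011123683
```

The knob is held. I'll wind clockwise in 12° chords with the tool orientation fixed. In tool axes, each chord is 12.1·(sin α, −cos α).

>>> {"name": "step_arm", "arguments": {"deltas": [[1.3,-12.1,0,0,0,0,1],[3.7,-11.5,0,0,0,0,1],[6.1,-10.5,0,0,0,0,1],[8.1,-9.0,0,0,0,0,1],[9.8,-7.1,0,0,0,0,1]]}}

```text
time_s: 9.95
tcp_pos: [0.5136, 0.0666, 0.137]
orientation: [[1.0, 0.026, -0.004], [0.026, -1.0, -0.003], [-0.005, 0.003, -1.0]]
ft_force: [-8.5, -1.9, 13.9]
gripper_width: 0.0179
```

```bash
cat > f.py <<'E'
from h import *
import sys
C=np.array([.5455,.0192])
s=robot.observe(); p=np.array(s["tcp_pos"]); F=np.array(s["ft_force"]); r=p[:2]-C
ph=np.arctan2(r[1],r[0]); a=(180-np.degrees(ph)+1.56)%360
u=r/np.linalg.norm(r); t=np.array([np.sin(ph),-np.cos(ph)])  # clockwise tangent
print("t %.2f alpha %.1f r %.1f z %.1f | pull %.1f radial(out) %.1f Fz %.1f w %.1f"%(s["time_s"],a,1e3*np.linalg.norm(r),1e3*p[2],-F[:2]@t,F[:2]@u,F[2],1e3*s["gripper_width"]),np.round(p,4))
E
python3 f.py
```

```text
t 9.95 alpha 57.7 r 57.2 z 137.0 | pull 8.1 radial(out) 3.2 Fz 13.9 w 17.9 [0.5136 0.0666 0.137 ]
```

>>> {"name": "step_arm", "arguments": {"deltas": [[11.1,-4.9,-0.3,0,0,0,1],[11.9,-2.5,-0.3,0,0,0,1],[12.1,0,-0.3,0,0,0,1],[11.9,2.5,0,0,0,0,1],[11.1,4.9,0,0,0,0,1]]}}

```text
time_s: 10.45
tcp_pos: [0.5718, 0.0715, 0.1371]
orientation: [[1.0, 0.029, -0.004], [0.029, -1.0, 0.002], [-0.004, -0.002, -1.0]]
ft_force: [-7.7, 5.1, 7.5]
gripper_width: 0.0178
```

```bash
python3 f.py
```

```text
t 10.45 alpha 118.2 r 58.6 z 137.1 | pull 9.1 radial(out) 1.1 Fz 7.5 w 17.8 [0.5718 0.0715 0.1371]
```

>>> {"name": "step_arm", "arguments": {"deltas": [[9.8,7.1,0,0,0,0,1],[8.1,9.0,0,0,0,0,1],[6.1,10.5,0,0,0,0,1],[3.7,11.5,0,0,0,0,1],[1.3,12.1,0,0,0,0,1]]}}

```text
time_s: 10.95
tcp_pos: [0.6046, 0.0237, 0.1372]
orientation: [[1.0, 0.03, 0.002], [0.03, -1.0, 0.005], [0.002, -0.005, -1.0]]
ft_force: [-0.2, 9.3, -0.2]
gripper_width: 0.0176
```

```bash
python3 f.py
```

```text
t 10.95 alpha 177.2 r 59.3 z 137.2 | pull 9.3 radial(out) 0.5 Fz -0.2 w 17.6 [0.6046 0.0237 0.1372]
```

>>> {"name": "step_arm", "arguments": {"deltas": [[-1.3,12.1,0,0,0,0,1],[-3.7,11.5,0,0,0,0,1],[-6.1,10.5,0,0,0,0,1],[-8.1,9.0,0,0,0,0,1],[-9.8,7.1,0,0,0,0,1]]}}

```text
time_s: 11.45
tcp_pos: [0.5786, -0.0294, 0.1373]
orientation: [[1.0, 0.028, 0.006], [0.028, -1.0, 0.003], [0.006, -0.003, -1.0]]
ft_force: [6.9, 5.9, -4.8]
gripper_width: 0.0176
```

```bash
python3 f.py
```

```text
t 11.45 alpha 237.3 r 58.8 z 137.3 | pull 9.0 radial(out) -1.0 Fz -4.8 w 17.6 [ 0.5786 -0.0294  0.1373]
```

>>> {"name": "step_arm", "arguments": {"deltas": [[-11.1,4.9,0,0,0,0,1],[-11.9,2.5,0,0,0,0,1],[-12.1,0,0,0,0,0,1],[-11.9,-2.5,0,0,0,0,1],[-11.1,-4.9,0,0,0,0,1]]}}

```text
time_s: 11.95
tcp_pos: [0.5212, -0.033, 0.1373]
orientation: [[1.0, 0.026, 0.008], [0.026, -1.0, 0.001], [0.008, -0.0, -1.0]]
ft_force: [10.0, 1.9, -10.3]
gripper_width: 0.0179
```

```bash
python3 f.py
```

```text
t 11.95 alpha 296.5 r 57.6 z 137.3 | pull 8.2 radial(out) -5.9 Fz -10.3 w 17.9 [ 0.5212 -0.033   0.1373]
```

>>> {"name": "step_arm", "arguments": {"deltas": [[-9.8,-7.1,0,0,0,0,1],[-8.1,-9.0,0,0,0,0,1],[-6.1,-10.5,0,0,0,0,1],[-3.7,-11.5,0,0,0,0,1],[-1.3,-12.1,0,0,0,0,1]]}}

```text
time_s: 12.45
tcp_pos: [0.4891, 0.0132, 0.1372]
orientation: [[1.0, 0.024, 0.003], [0.024, -1.0, -0.004], [0.003, 0.004, -1.0]]
ft_force: [3.4, -7.7, -2.1]
gripper_width: 0.0178
```

```bash
python3 f.py
python3 - <<'E'
from h import *
cv2.imwrite("pics/sc2.png",cv2.resize(imaging.camera("scene")[140:300,240:410],None,fx=3.7,fy=3.7,interpolation=cv2.INTER_CUBIC))
a=imaging.camera("top");c=cv2.resize(a[160:230,175:325],None,fx=5.3,fy=5.3,interpolation=cv2.INTER_CUBIC); cv2.imwrite("pics/t2.png",np.clip(c*1.7,0,255).astype('uint8'))
E
```

```text
t 12.45 alpha 355.4 r 56.7 z 137.2 | pull 8.1 radial(out) -2.6 Fz -2.1 w 17.8 [0.4891 0.0132 0.1372]
```

View pics/t2.png

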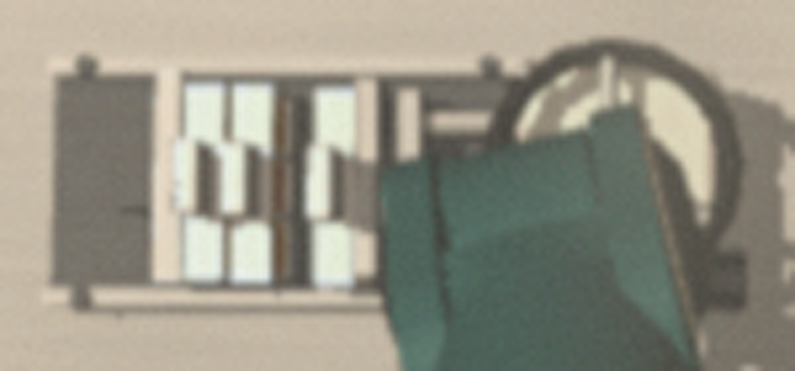

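View pics/sc2.png

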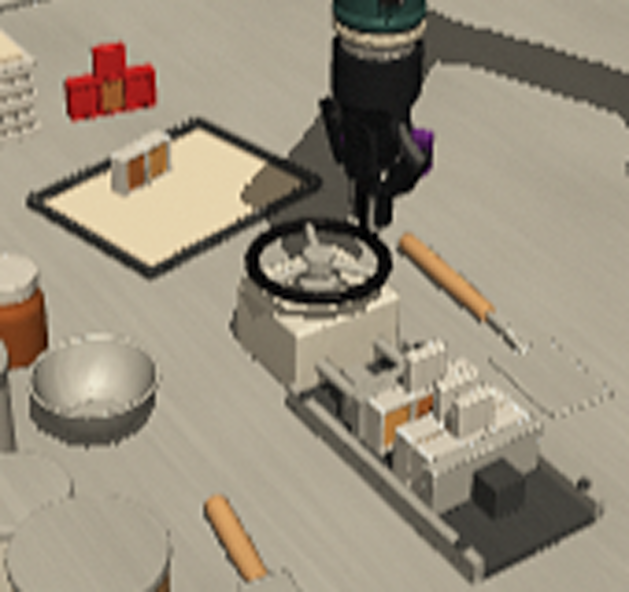

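The jaw has advanced about 45 mm in this turn and is already pushing the spare upright and square. Some 20–25 mm of gap remain, about half a turn. Continuing.

>>> {"name": "step_arm", "arguments": {"deltas": [[1.3,-12.1,0,0,0,0,1],[3.7,-11.5,0,0,0,0,1],[6.1,-10.5,0,0,0,0,1],[8.1,-9.0,0,0,0,0,1],[9.8,-7.1,0,0,0,0,1]]}}

```text
time_s: 13.05
tcp_pos: [0.513, 0.0662, 0.1371]
orientation: [[1.0, 0.026, -0.006], [0.026, -1.0, -0.003], [-0.006, 0.003, -1.0]]
ft_force: [-8.2, -2.7, 11.1]
gripper_width: 0.018
```

```bash
python3 f.py
```

```text
t 13.05 alpha 56.9 r 57.1 z 137.1 | pull 8.3 radial(out) 2.5 Fz 11.1 w 18.0 [0.513  0.0662 0.1371]
```

>>> {"name": "step_arm", "arguments": {"deltas": [[11.1,-4.9,0,0,0,0,1],[11.9,-2.5,0,0,0,0,1]]}}

```text
time_s: 13.25
tcp_pos: [0.5357, 0.0761, 0.1371]
orientation: [[1.0, 0.028, -0.006], [0.028, -1.0, -0.001], [-0.006, 0.001, -1.0]]
ft_force: [-9.6, -0.3, 10.2]
gripper_width: 0.0178
```

```bash
python3 f.py
```

```text
t 13.25 alpha 81.8 r 57.7 z 137.1 | pull 9.5 radial(out) 1.3 Fz 10.2 w 17.8 [0.5357 0.0761 0.1371]
```

>>> {"name": "step_arm", "arguments": {"deltas": [[6.1,-0.3,0,0,0,0,1],[6.1,0.3,0,0,0,0,1]]}}

```text
time_s: 13.45
tcp_pos: [0.5482, 0.0771, 0.1371]
orientation: [[1.0, 0.028, -0.005], [0.028, -1.0, 0.0], [-0.005, -0.001, -1.0]]
ft_force: [-7.9, 1.8, 9.1]
gripper_width: 0.0177
```

```bash
python3 f.py
```

```text
t 13.45 alpha 94.3 r 57.9 z 137.1 | pull 8.0 radial(out) 1.4 Fz 9.1 w 17.7 [0.5482 0.0771 0.1371]
```

>>> {"name": "step_arm", "arguments": {"deltas": [[6.0,0.9,0,0,0,0,1],[5.9,1.6,0,0,0,0,1]]}}

```text
time_s: 13.65
tcp_pos: [0.5602, 0.0756, 0.1371]
orientation: [[1.0, 0.028, -0.005], [0.028, -1.0, 0.001], [-0.005, -0.002, -1.0]]
ft_force: [-8.2, 3.4, 7.3]
gripper_width: 0.0175
```

```bash
python3 f.py
```

```text
t 13.65 alpha 106.2 r 58.3 z 137.1 | pull 8.8 radial(out) 1.2 Fz 7.3 w 17.5 [0.5602 0.0756 0.1371]
```

>>> {"name": "step_arm", "arguments": {"deltas": [[5.7,2.2,0,0,0,0,1],[5.4,2.8,0,0,0,0,1]]}}

```text
time_s: 13.85
tcp_pos: [0.5717, 0.0715, 0.1371]
orientation: [[1.0, 0.029, -0.004], [0.029, -1.0, 0.002], [-0.004, -0.003, -1.0]]
ft_force: [-6.8, 5.3, 6.6]
gripper_width: 0.0175
```

```bash
python3 f.py
```

```text
t 13.85 alpha 118.1 r 58.5 z 137.1 | pull 8.5 radial(out) 1.7 Fz 6.6 w 17.5 [0.5717 0.0715 0.1371]
```

>>> {"name": "step_arm", "arguments": {"deltas": [[5.1,3.3,0,0,0,0,1],[4.7,3.8,0,0,0,0,1]]}}

```text
time_s: 14.05
tcp_pos: [0.582, 0.0653, 0.1371]
orientation: [[1.0, 0.029, -0.003], [0.029, -1.0, 0.003], [-0.003, -0.003, -1.0]]
ft_force: [-5.8, 7.2, 5.1]
gripper_width: 0.0175
```

```bash
python3 f.py
```

```text
t 14.05 alpha 129.9 r 58.7 z 137.1 | pull 9.1 radial(out) 2.0 Fz 5.1 w 17.5 [0.582  0.0653 0.1371]
```

>>> {"name": "step_arm", "arguments": {"deltas": [[4.3,4.3,0,0,0,0,1],[3.8,4.7,0,0,0,0,1]]}}

```text
time_s: 14.25
tcp_pos: [0.5907, 0.057, 0.1372]
orientation: [[1.0, 0.029, -0.002], [0.029, -1.0, 0.004], [-0.002, -0.004, -1.0]]
ft_force: [-4.7, 7.2, 4.4]
gripper_width: 0.0176
```

```bash
python3 f.py
```

```text
t 14.25 alpha 141.7 r 58.9 z 137.2 | pull 8.6 radial(out) 1.0 Fz 4.4 w 17.6 [0.5907 0.057  0.1372]
```

>>> {"name": "step_arm", "arguments": {"deltas": [[3.3,5.1,0,0,0,0,1],[2.8,5.4,0,0,0,0,1]]}}

```text
time_s: 14.45
tcp_pos: [0.5976, 0.0471, 0.1372]
orientation: [[1.0, 0.03, -0.001], [0.03, -1.0, 0.005], [-0.001, -0.005, -1.0]]
ft_force: [-2.8, 8.5, 2.2]
gripper_width: 0.018
```

```bash
python3 f.py
```

```text
t 14.45 alpha 153.4 r 59.1 z 137.2 | pull 8.8 radial(out) 1.6 Fz 2.2 w 18.0 [0.5976 0.0471 0.1372]
```

>>> {"name": "step_arm", "arguments": {"deltas": [[2.2,5.7,0,0,0,0,1],[1.6,5.9,0,0,0,0,1]]}}

```text
time_s: 14.65
tcp_pos: [0.6023, 0.0359, 0.1372]
orientation: [[1.0, 0.03, 0.0], [0.03, -1.0, 0.005], [0.0, -0.005, -1.0]]
ft_force: [-1.7, 9.2, 0.6]
gripper_width: 0.0178
```

```bash
python3 f.py
```

```text
t 14.65 alpha 165.2 r 59.2 z 137.2 | pull 9.4 radial(out) 0.9 Fz 0.6 w 17.8 [0.6023 0.0359 0.1372]
```

>>> {"name": "step_arm", "arguments": {"deltas": [[0.9,6.0,0,0,0,0,1],[0.3,6.1,0,0,0,0,1]]}}

```text
time_s: 14.85
tcp_pos: [0.6046, 0.0239, 0.1372]
orientation: [[1.0, 0.03, 0.002], [0.03, -1.0, 0.006], [0.002, -0.006, -1.0]]
ft_force: [1.6, 8.7, 0.9]
gripper_width: 0.0174
```

```bash
python3 f.py;  python3 - <<'E'
from h import *
a=imaging.camera("top");c=cv2.resize(a[160:230,175:325],None,fx=5.3,fy=5.3,interpolation=cv2.INTER_CUBIC); cv2.imwrite("pics/t3.png",np.clip(c*1.7,0,255).astype('uint8'))
E
```

```text
t 14.85 alpha 177.0 r 59.3 z 137.2 | pull 8.6 radial(out) 2.3 Fz 0.9 w 17.4 [0.6046 0.0239 0.1372]
```

View pics/t3.png

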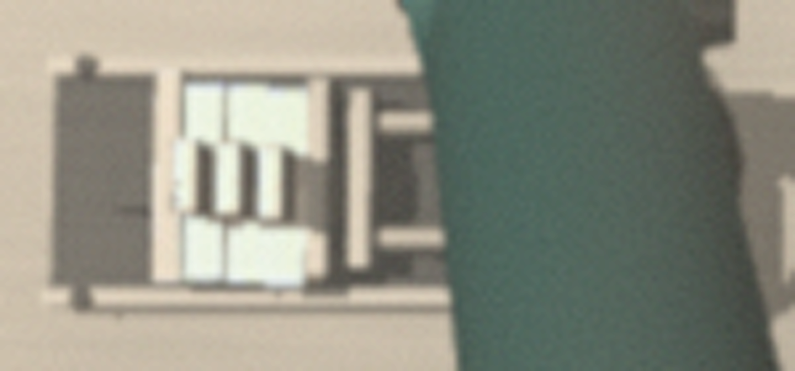

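Jaw, spare and row_b are now together and only the row_a slack is left. I'll keep winding in small steps.

>>> {"name": "step_arm", "arguments": {"deltas": [[-0.3,6.1,0,0,0,0,1],[-0.9,6.0,0,0,0,0,1]]}}

```text
time_s: 15.1
tcp_pos: [0.6043, 0.0117, 0.1373]
orientation: [[1.0, 0.03, 0.003], [0.03, -1.0, 0.006], [0.003, -0.006, -1.0]]
ft_force: [2.4, 8.0, -1.7]
gripper_width: 0.0177
```

```bash
python3 f.py
```

```text
t 15.10 alpha 188.8 r 59.3 z 137.3 | pull 8.2 radial(out) 1.3 Fz -1.7 w 17.7 [0.6043 0.0117 0.1373]
```

>>> {"name": "step_arm", "arguments": {"deltas": [[-1.6,5.9,0,0,0,0,1]]}}

```text
time_s: 15.2
tcp_pos: [0.6031, 0.0055, 0.1373]
orientation: [[1.0, 0.03, 0.004], [0.03, -1.0, 0.005], [0.004, -0.005, -1.0]]
ft_force: [4.2, 8.3, -2.2]
gripper_width: 0.0177
```

```bash
python3 f.py
```

```text
t 15.20 alpha 195.0 r 59.3 z 137.3 | pull 9.1 radial(out) 2.2 Fz -2.2 w 17.7 [0.6031 0.0055 0.1373]
```

>>> {"name": "step_arm", "arguments": {"deltas": [[-2.2,5.7,0,0,0,0,1]]}}

```text
time_s: 15.3
tcp_pos: [0.6013, -0.0006, 0.1373]
orientation: [[1.0, 0.029, 0.004], [0.029, -1.0, 0.005], [0.005, -0.005, -1.0]]
ft_force: [4.4, 8.8, -3.4]
gripper_width: 0.0176
```

```bash
python3 f.py
```

```text
t 15.30 alpha 201.1 r 59.2 z 137.3 | pull 9.7 radial(out) 1.3 Fz -3.4 w 17.6 [ 6.013e-01 -6.000e-04  1.373e-01]
```

Now α commanded is 204°. Next chord mids are 207, 213, 219 …

>>> {"name": "step_arm", "arguments": {"deltas": [[-2.8,5.4,0,0,0,0,1]]}}

```text
time_s: 15.4
tcp_pos: [0.599, -0.006, 0.1373]
orientation: [[1.0, 0.029, 0.005], [0.029, -1.0, 0.005], [0.005, -0.005, -1.0]]
ft_force: [6.1, 9.0, -3.9]
gripper_width: 0.0177
```

```bash
python3 f.py
```

```text
t 15.40 alpha 206.8 r 59.2 z 137.3 | pull 10.7 radial(out) 1.7 Fz -3.9 w 17.7 [ 0.599  -0.006   0.1373]
```

>>> {"name": "step_arm", "arguments": {"deltas": [[-3.3,5.1,0,0,0,0,1]]}}

```text
time_s: 15.5
tcp_pos: [0.5963, -0.0111, 0.1373]
orientation: [[1.0, 0.029, 0.006], [0.029, -1.0, 0.006], [0.006, -0.005, -1.0]]
ft_force: [7.1, 9.0, -5.5]
gripper_width: 0.0177
```

```bash
python3 f.py
```

```text
t 15.50 alpha 212.4 r 59.1 z 137.3 | pull 11.3 radial(out) 1.5 Fz -5.5 w 17.7 [ 0.5963 -0.0111  0.1373]
```

>>> {"name": "step_arm", "arguments": {"deltas": [[-3.8,4.7,0,0,0,0,1]]}}

```text
time_s: 15.6
tcp_pos: [0.5931, -0.0158, 0.1373]
orientation: [[1.0, 0.029, 0.007], [0.029, -1.0, 0.006], [0.008, -0.005, -1.0]]
ft_force: [8.1, 8.7, -7.3]
gripper_width: 0.0178
```

```bash
python3 f.py
```

```text
t 15.60 alpha 217.9 r 59.1 z 137.3 | pull 11.8 radial(out) 1.3 Fz -7.3 w 17.8 [ 0.5931 -0.0158  0.1373]
```

>>> {"name": "step_arm", "arguments": {"deltas": [[-2.1,2.2,0,0,0,0,1]]}}

```text
time_s: 15.7
tcp_pos: [0.591, -0.0184, 0.1373]
orientation: [[1.0, 0.029, 0.007], [0.029, -1.0, 0.005], [0.008, -0.005, -1.0]]
ft_force: [9.5, 8.2, -7.0]
gripper_width: 0.0177
```

```bash
python3 f.py
```

```text
t 15.70 alpha 221.1 r 59.0 z 137.3 | pull 12.4 radial(out) 2.1 Fz -7.0 w 17.7 [ 0.591  -0.0184  0.1373]
```

>>> {"name": "step_arm", "arguments": {"deltas": [[-2.2,2.1,0,0,0,0,1]]}}

```text
time_s: 15.8
tcp_pos: [0.5893, -0.0203, 0.1373]
orientation: [[1.0, 0.029, 0.008], [0.029, -1.0, 0.006], [0.009, -0.005, -1.0]]
ft_force: [10.3, 8.9, -8.0]
gripper_width: 0.0177
```

```bash
python3 f.py
```

```text
t 15.80 alpha 223.6 r 59.0 z 137.3 | pull 13.5 radial(out) 1.7 Fz -8.0 w 17.7 [ 0.5893 -0.0203  0.1373]
```

>>> {"name": "step_arm", "arguments": {"deltas": [[-2.3,2.0,0,0,0,0,1]]}}

```text
time_s: 15.9
tcp_pos: [0.5873, -0.0223, 0.1373]
orientation: [[1.0, 0.029, 0.009], [0.029, -1.0, 0.006], [0.009, -0.005, -1.0]]
ft_force: [10.7, 9.2, -8.7]
gripper_width: 0.0178
```

```bash
python3 f.py
```

```text
t 15.90 alpha 226.3 r 58.9 z 137.3 | pull 14.1 radial(out) 1.1 Fz -8.7 w 17.8 [ 0.5873 -0.0223  0.1373]
```

The pull is about +5.2 N over the free-running mean of 8.8 N. I'll hold one beat and check before letting go.

>>> {"name": "step_arm", "arguments": {"deltas": [[0,0,0,0,0,0,1]]}}

```text
time_s: 16.0
tcp_pos: [0.587, -0.0227, 0.1373]
orientation: [[1.0, 0.029, 0.008], [0.029, -1.0, 0.005], [0.008, -0.005, -1.0]]
ft_force: [9.0, 7.4, -7.2]
gripper_width: 0.0177
```

```bash
python3 f.py
```

```text
t 16.00 alpha 226.9 r 59.0 z 137.3 | pull 11.5 radial(out) 1.1 Fz -7.2 w 17.7 [ 0.587  -0.0227  0.1373]
```

>>> {"name": "step_arm", "arguments": {"deltas": [[0,0,0,0,0,0,0.5],[0,0,0,0,0,0,0.4],[0,0,0,0,0,0,0.4],[0,0,-10,0,0,0,0.4],[0,0,-30,0,0,0,0.4]]}}

```text
time_s: 16.5
tcp_pos: [0.5817, -0.0269, 0.1751]
orientation: [[1.0, 0.026, -0.006], [0.026, -1.0, 0.0], [-0.006, -0.0, -1.0]]
ft_force: [0.8, -0.0, 0.1]
gripper_width: 0.0509
```

>>> {"name": "step_arm", "arguments": {"deltas": [[0,0,-40,0,0,0,0.4],[-30,0,-20,0,0,0,0.4],[-40,0,0,0,0,0,0.4],[-20,0,0,0,0,0,0.4],[0,0,0,0,0,0,0.4]]}}

```text
time_s: 17.0
tcp_pos: [0.4915, -0.0294, 0.2378]
orientation: [[1.0, 0.026, -0.0], [0.026, -1.0, -0.001], [-0.0, 0.001, -1.0]]
ft_force: [1.2, 0.5, -0.1]
gripper_width: 0.0516
```

```bash
python3 f.py
python3 - <<'E'
from h import *
s=robot.observe()
np.savez("w6.npz",p=s["tcp_pos"],R=s["orientation"])
cv2.imwrite("pics/w6.png",np.clip(imaging.camera("wrist")*1.0,0,255).astype('uint8'))
cv2.imwrite("pics/sc4.png",cv2.resize(imaging.camera("scene")[140:300,240:410],None,fx=3.7,fy=3.7,interpolation=cv2.INTER_CUBIC))
K,E=cam("wrist",s); a=np.radians(180+1.56-226.9)
print("knob predicted px",proj(K,E,[[.5455+.058*np.cos(a),.0192+.058*np.sin(a),.144]]))
E
```

```text
t 17.00 alpha 319.6 r 72.6 z 237.8 | pull 0.4 radial(out) -1.2 Fz -0.1 w 51.6 [ 0.4915 -0.0294  0.2378]
knob predicted px [[309.85097264  61.01244439]]
```

View pics/w6.png

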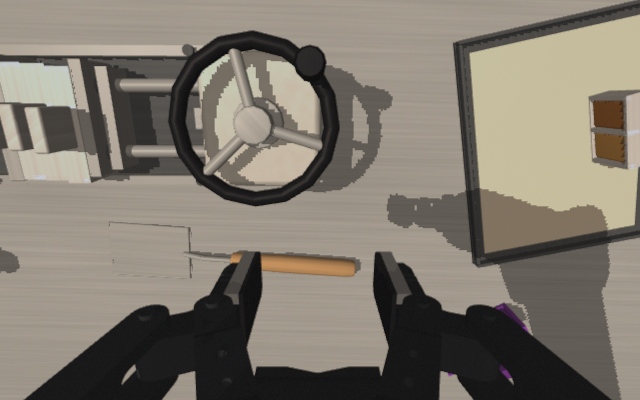

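View pics/sc4.png

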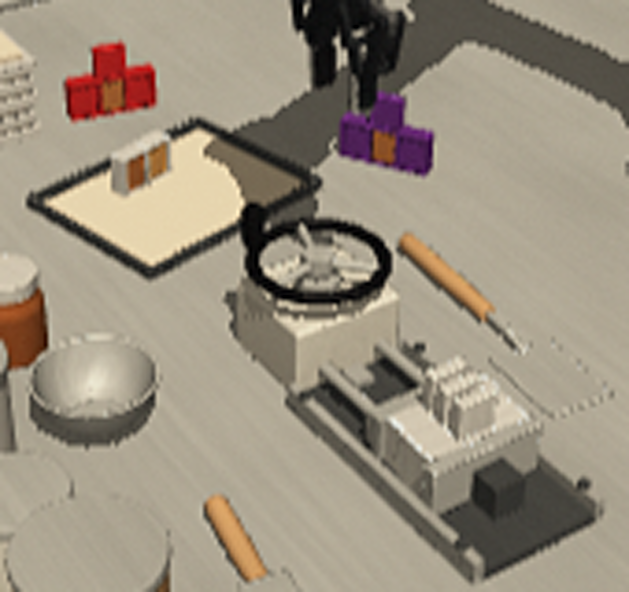

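The knob is at (310,61), exactly where it was predicted, so the wheel has stayed put. The scene view shows the three strips closed up between the end stop and the jaw. The gripper is clear and the bystanders in view have not moved, so I'm handing in.

```bash
python3 -c "
from workcell import robot
print(robot.close_job())"
```

```text
the job is handed in; nothing more can be done
None
```

The job is done and handed in at about 17 s. The spare strip stands in the clamp bed in line with the other two, and the wheel is wound to firm.

- **Placing:** I took the tabbed three-cell strip from the tray, lowered it into the gap between the jaw and row_b, and let go. The wrist picture then showed it upright and parallel to row_b.
- **Winding:** I wound the wheel clockwise about 1.63 turns by the knob. Running free, the pull averaged about 8.8 N, with readings scattered from 8.0 to 9.7 N. It began climbing at about 1.55 turns, and the last moving reading, also the highest, was 14.1 N, about 5.3 N above free. With the scatter in the free-running value, that excess could be off by roughly ±0.7 N, which is still inside the firm range.
- **After stopping:** With the arm holding still, the pull read 11.5 N. I took this as the arm easing off with the wheel stationary, because the angle changed by only about 0.6°.
- **Last checks:** After I let go, the knob was exactly where predicted, so the wheel had not sprung back. In the scene picture the three strips were closed up in line between the jaw and the end stop, and the gripper was clear with no contact force. The bystanders in the last pictures (bowl, spatula, short strip and the purple and red strips) looked unmoved. I checked them only by eye, and the jar, tamper, cutter and brush were partly or wholly out of frame. No check failed, except one fit of the wheel rim, which I threw out; the other views of the wheel agreed with each other.

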